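# Run the stage curtain with the dead-man lever

## Robot

A 6-joint arm with a two-finger parallel gripper is mounted at the origin on the work surface. World frame = base frame: x ahead of the robot, y to its left, z up, the work surface at z = 0. Lengths are in mm, angles in rad, forces in N, time in s.
With the tool pointing down it reaches from about 350 to 975 mm from the base axis. Payload 7.1 kg.
Tool frame: the origin (TCP) lies at the very end of the fingers, on their centre line; the grasp point (between the pads) lies 19 mm behind it; x points along the fingers, z is the direction in which the jaws open and shut, and the axes are right-handed (so a half turn about x gives the same grasp; the last joint's range is limited). The gripper opens to 88 mm and grips with 3 to 60 N. Pads are 20 mm wide; open, the fingers measure 115 mm over their backs; the gripper's body (75 mm by 178 mm) begins 61 mm behind the grasp point.
Start: joints at [-1.281, 0.423, 1.63, -0, 1.089, -0.019], TCP at [189.965, -595.414, 222.675] pointing down, gripper open.
Joint ranges: [-3, 3], [-0.9, 2.11], [0.09, 2.58], [-1.31, 4.45], [0.11, 2.69], [-2.54, 2.54]. Speed limits (rad/s): [2.39, 2.39, 3.01, 3.14, 3.14, 3.14].

## Interface

Orientations are given as a rotation vector (axis times angle).
In Python, from workcell import * gives the robot as it stands.
- The arm moves only by the shell command python3 -m crank 'ROWS'. ROWS is JSON, a list of rows, each a list of 3 entries, a list of its own where there are three numbers: the shift along the tool's x, y, z in cm, then the turn, a rotation vector about the tool's x, y, z in degrees, then the finger opening in cm, from 0 to 8.78. In form: [[[dx, dy, dz], [rx, ry, rz], claw], ...]. A call has 1 to 5 rows; each row shifts and turns the commanded pose from where the row before left it, along the tool's axes as they then stand; what a row does not reach is not made up. A row lasts 1/8 s, in which the tool goes at most 62.5 mm and 10.7 degrees, less where a joint would pass 70% of its speed; a pose out of reach is approached as far as the arm can. A call with a gripper value outside its range is refused whole. The fingers move at their own pace and stop on an object; the grip force is fixed at half the most. Time passes only in rows, so rows that do not move let the fingers close. It gives the time, the measured TCP pose, the force and the opening at its end, in the units of the state.
- get_obs(): the state, without advancing time (a new reading comes with each control period).
- get_image(name): name is "scene" or "top"; returns a dict with "pixels" (384x512x3 uint8, red, green, blue), "mtx" (3x3 intrinsics, pixels), "view" (4x4, takes a point from world to camera coordinates). Camera axes: x right, y down, z forward; pixel columns grow to the right and rows downward; lengths in mm; the calibration is good to about 2 mm. A picture is of the moment at which its call begins. There is no depth.
- close_job(): hands the job in, once; it reports no verdict.
The state is a dict: "t": time; "qpos": joint angles; "qvel": joint speeds; "joint_torque": joint torques, N m; "ee_pos": TCP position; "orientation": TCP orientation; "ft_force": force on the tool from outside, world axes, zero at the start; "moment": the same for the moment, N m; "width": finger opening in mm.
Only numpy, scipy, OpenCV 4.12 (cv2) and the standard library are available. Lean on these libraries where they do the work, as an engineer would, in place of code of your own. Each camera call takes 0.05 s, during which the arm holds its last target.

## Task

A bread man has been left under the spring-loaded dead-man lever of the stage-curtain control and blocks it. Put that bread man into the small empty green crate, lying flat on its back as it does now, then press the lever's yellow pad down to the green run mark of its scale and hold it there; never push it on towards the red emergency-stop mark at the bottom. Finish while still holding the lever at the green mark, and leave everything else on the table where it is.

Things in the scene. Friction and masses are not known exactly. Their poses are not given: they have to be found in the camera images.
- control: Fixed grey housing, 140 x 130 mm, 105 mm tall. Origin: centre of its underside on the table. The lever sticks out of its front along its -x axis: hinge at x = -30 mm, height 70 mm; yellow pad centred at x = -200 mm, y = 0. A thin white scale plate (x -136 to -70, y -34 mm, top 90 mm high) stands beside the lever, with a green and below it a red mark that the lever's red pointer passes.
- lever (a joint): Lever angle, rad: 0 = up (spring rest), grows as the pad is pressed. 0.18 = pointer at the green mark (pad centre 31 mm lower than at rest; 0.145 to 0.215, about 6 mm of pad travel either way, counts as at the mark). 0.30 = bottom, red mark; the emergency stop trips from 0.26. Springs back to 0 when let go; force at the pad about 3 N at first, 6.5 N at the green mark.
- lever_pad (a point): Centre of the top face of the lever's pad, 170 mm from the hinge, 78 mm above the table when up. The pad is a 44 x 44 mm black rubber plate 16 mm thick with a yellow top, flat and level when up, so the gap below it is 62 mm; it moves with the lever. Nothing stands above it; the lever arm to the housing is 24 mm wide.
- roll: The bread man under the lever: rigid brown loaf in the shape of a swaddled figure, 170 mm long, 56 mm wide (head 52 mm), 42 mm tall, about 90 g, lying on the table. Origin: centre of its underside. x axis along its length; the head end is -x and sticks out from under the pad, away from the housing (about 100 mm is free to grip); z up, out of its belly.
- crate: Small green crate, open top, empty, fixed to the table, 300 mm (x) x 200 mm (y), 70 mm tall, walls and floor 5 mm thick. Origin: centre of its underside. It stands on the left or the right side of the table; a grey tray of the same footprint with card stacks stands on the other side.
- tray: Shallow grey tray, 300 x 200 mm, 35 mm tall, fixed, with stacks of price cards and a pen; not used. Origin: centre of its underside.
- bread2: Another loose bread man, same shape as the first, lying on the table near the robot; leave it. Origin: centre of its underside, head to -x.
- jar: Jam jar with red lid, 66 mm wide, 90 mm tall; leave it. Origin: centre of its underside.
- mug: White mug, 80 mm wide, 90 mm tall; leave it. Origin: centre of its underside.
- spatula: Spatula lying on the table near the robot, along its x axis; leave it. Origin: at its underside.
- tape: Orange roll of adhesive tape, 90 mm wide, 25 mm tall; leave it. Origin: centre of its underside.
Things that resemble listed ones, but are neither listed nor needed, are in the scene too. Leave any black or grey look-alike of the roll alone.

How it is judged:
By the outcome, as a careful person would: the job done as asked, in the order asked, and still so for the second after the job is handed in, while the arm keeps its last pose, push and grip.
It also fails if it takes over 58 s, if anything falls off the work surface, if the arm or the gripper's body presses on something with over 40 N, if the wrist force passes 120 N, or if a joint passes its speed limit or range.

## Working session

There is one attempt and no reset: what is moved stays moved. The work goes in short steps, Python scripts to look and compute and a shell command to move; the robot and the scene stay as the last step left them, time stands still between calls to the robot, and variables do not carry over. Pictures are saved under pics/ and viewed, and the job is handed in when it is done.

```bash
mkdir -p pics; ls
python3 - <<'E'
from workcell import *
import cv2,numpy as np
o=get_obs()
for k in o: print(k,np.round(o[k],3))
for n in("scene","top"):
    d=get_image(n); cv2.imwrite(f"pics/{n}0.png",cv2.resize(d["pixels"][:,:,::-1],(800,600),interpolation=cv2.INTER_CUBIC)); print(n,d["mtx"],d["view"])
    np.savez(f"{n}0.npz",**d)
E
```

```text
pics
t 0.0
qpos [-1.281  0.424  1.631  0.     1.089 -0.019]
qvel [ 0.002  0.001  0.002 -0.001  0.003  0.   ]
joint_torque [ 1.0000e-03 -5.4462e+01 -2.7366e+01  6.4000e-02  2.3000e-02 -0.0000e+00]
ee_pos [ 189.818 -594.906  221.909]
orientation [ 0.98   1.341 -0.978]
ft_force [1.347 0.551 0.592]
moment [-0.017 -0.029  0.038]
width 88.09
scene [[426.39491314   0.         257.65861829]
 [  0.         426.39491314 192.91791376]
 [  0.           0.           1.        ]] [[ 2.25252554e-01  9.74256917e-01 -9.20578412e-03 -1.07856811e+02]
 [ 7.55544760e-01 -1.80635388e-01 -6.29700701e-01 -3.14308638e+02]
 [-6.15153154e-01  1.34886310e-01 -7.76783291e-01  1.79037900e+03]
 [ 0.00000000e+00  0.00000000e+00  0.00000000e+00  1.00000000e+00]]
top [[456.27866881   0.         245.70161149]
 [  0.         456.27866881 191.91569146]
 [  0.           0.           1.        ]] [[-9.91271315e-03 -9.99949325e-01  1.75646776e-03  1.49394852e+01]
 [-9.94603513e-01  9.67827266e-03 -1.03296575e-01  5.10645298e+02]
 [ 1.03274341e-01 -2.77093833e-03 -9.94649050e-01  1.42947394e+03]
 [ 0.00000000e+00  0.00000000e+00  0.00000000e+00  1.00000000e+00]]
```

View pics/top0.png

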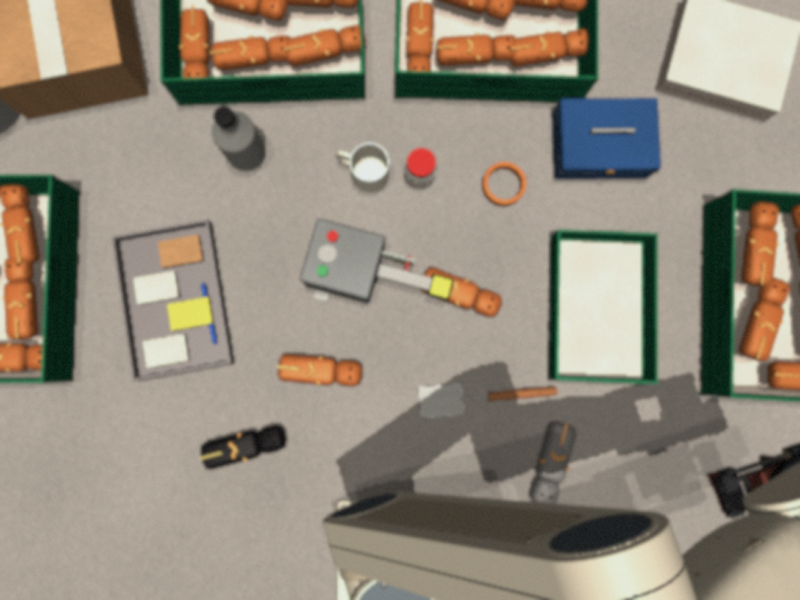

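View pics/scene0.png

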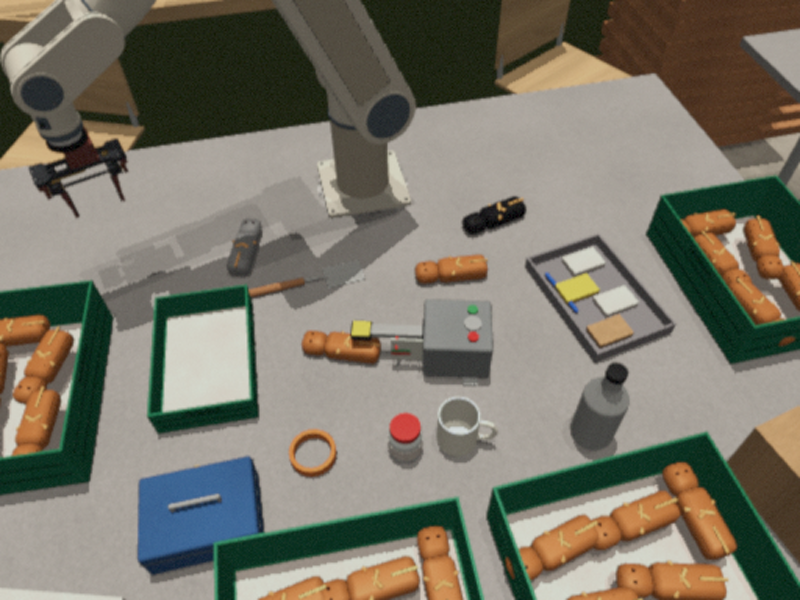

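Look-alikes in the top picture (800x600 pixels): the brown bread man under the pad (463,290), bread2 (320,369), the black one (243,446), the grey one (552,460), and those in the full crates. I choose (463,290), since it's the one under the yellow pad, and will check it in a close crop.

```bash
cat > h.py <<'E'
import numpy as np,cv2
def load(n): return dict(np.load(n))
def bp(d,u,v,z,s=1.0):
    V=d["view"];R=V[:3,:3];t=V[:3,3];c=-R.T@t
    r=R.T@np.linalg.solve(d["mtx"],[u/s,v/s,1.0]); return c+r*(z-c[2])/r[2]
def pj(d,P):
    p=d["view"][:3,:3]@np.asarray(P,float)+d["view"][:3,3]; q=d["mtx"]@p; return q[:2]/q[2]
def crop(d,x0,y0,x1,y1,k,f):
    im=d["pixels"][y0:y1,x0:x1,::-1]; cv2.imwrite(f,cv2.resize(im,None,fx=k,fy=k,interpolation=cv2.INTER_CUBIC))
E
python3 - <<'E'
from h import *
d=load("top0.npz"); crop(d,185,130,335,220,5,"pics/c1.png")
d=load("scene0.npz"); crop(d,180,180,330,260,5,"pics/c2.png")
E
```

```text
(no output)
```

View pics/c1.png

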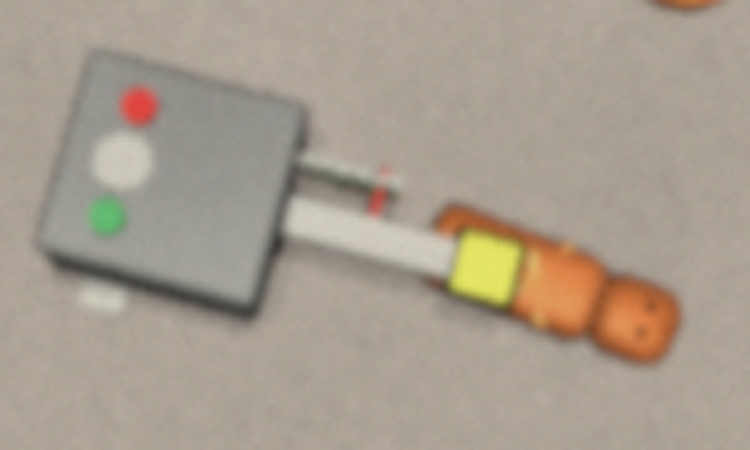

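View pics/c2.png

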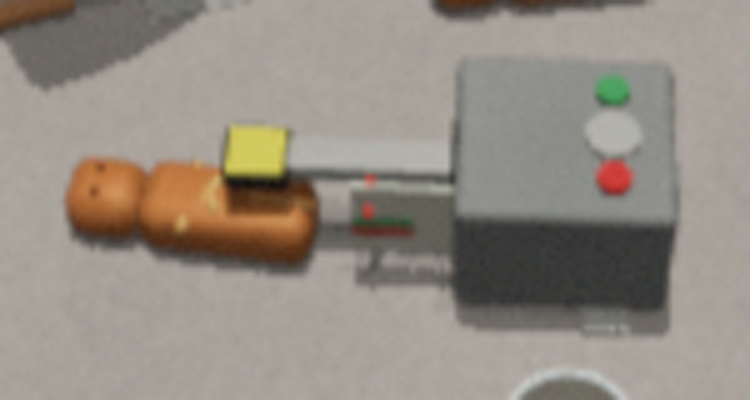

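Run:
```python
from h import *
d=load("top0.npz"); s=load("scene0.npz")
T=lambda x,y,z: bp(d,185+x/5,130+y/5,z)
S=lambda x,y,z: bp(s,180+x/5,180+y/5,z)
r=lambda *a:print(*[np.round(x,1) for x in a])
r("pad",T(487,268,78),S(257,152,78))
r("house",T(95,50,105),T(305,108,105),T(258,308,105),T(40,243,105))
r("houseS",S(460,62,105),S(668,64,105),S(668,218,105),S(455,216,105))
r("head tip",T(680,326,21),S(68,195,21),"head c",T(640,321,30),S(108,195,30))
r("neck",T(596,303,21), "body edges near pad", T(530,238,21),T(516,316,21),'front', T(600,260,21),T(575,337,21))
r("foot",T(440,240,21),S(317,225,21))
C=lambda x,y,z: bp(d,x*.64,y*.64,z)
r("crate rim",C(551,232,70),C(656,233,70),C(657,382,70),C(549,380,70))
r("bread2",C(279,368,21),C(361,372,21))
r("spat",C(488,396,5),C(556,391,5), "grey",C(545,490,20),C(562,425,20),"tape",C(504,184,20))
K=lambda x,y,z: bp(s,x*.64,y*.64,z)
r("crate S",K(163,298,70),K(248,289,70),K(255,407,70),K(152,420,70))
```

```text
Traceback (most recent call last):
numpy._core._exceptions._UFuncNoLoopError: ufunc 'multiply' did not contain a loop with signature matching types (dtype('<U3'), dtype('float64')) -> None
```

Run:
```python
from h import *
d=load("top0.npz"); s=load("scene0.npz")
T=lambda x,y,z: bp(d,185+x/5,130+y/5,z)
S=lambda x,y,z: bp(s,180+x/5,180+y/5,z)
r=lambda *a:print(*[x if isinstance(x,str) else x[:2].round(1) for x in a])
r("pad",T(487,268,78),S(257,152,78))
r("house",T(95,50,105),T(305,108,105),T(258,308,105),T(40,243,105))
r("houseS",S(460,62,105),S(668,64,105),S(668,218,105),S(455,216,105))
r("head tip",T(680,326,21),S(68,195,21),"head c",T(640,321,30),S(108,195,30))
r("neck",T(596,303,21), "body edges near pad", T(530,238,21),T(516,316,21),'front', T(600,260,21),T(575,337,21))
r("foot",T(440,240,21),S(317,225,21))
C=lambda x,y,z: bp(d,x*.64,y*.64,z)
r("crate rim",C(551,232,70),C(656,233,70),C(657,382,70),C(549,380,70))
r("bread2",C(279,368,21),C(361,372,21))
r("spat",C(488,396,5),C(556,391,5), "grey",C(545,490,20),C(562,425,20),"tape",C(504,184,20))
K=lambda x,y,z: bp(s,x*.64,y*.64,z)
r("crate S",K(163,298,70),K(248,289,70),K(255,407,70),K(152,420,70))
```

```text
pad [ 530.1 -103.3] [532.6 -99.5]
house [663.2 135.9] [626.   8.] [503.8  37.6] [544.7 169.2]
houseS [511.3  41.8] [544.6 173.9] [661.9 136.4] [629.9   8.5]
head tip [ 498.4 -231. ] [ 496.  -225.6] head c [ 501.  -204.1] [ 508.9 -199.3]
neck [ 513.7 -177.6] body edges near pad [ 556.2 -136.1] [ 505.9 -126.1] front [ 541.5 -180.8] [ 492.  -163.6]
foot [555.4 -78.3] [559.  -67.1]
crate rim [ 639.5 -325.7] [ 635.5 -535.9] [ 339.3 -523.2] [ 345.3 -311.7]
bread2 [374.4 224.1] [364.7  57.8]
spat [ 313.4 -201. ] [ 322.1 -340.4] grey [ 126.6 -307.9] [ 254.4 -346.5] tape [ 752.1 -243.1]
crate S [ 343.5 -505.7] [ 361.  -322.3] [ 663.6 -333.7] [ 646.7 -527.3]
```

```bash
cat >> h.py <<'E'
from scipy.spatial.transform import Rotation as Ro
def plan(o,target,jaw=None):
    "target mm; jaw = wanted world angle (deg) of tool z, mod 180. prints turn about tool x then shift in tool axes after turn (cm)"
    R=Ro.from_rotvec(o["orientation"]); M=R.as_matrix(); a=np.degrees(np.arctan2(M[1,2],M[0,2]))
    print("t",round(o["t"],2),"pos",np.round(o["ee_pos"],1),"tilt x",M[:,0].round(3),"jaw",a.round(1),"w",round(float(o["width"]),1),"F",np.round(o["ft_force"],1),"q",np.round(o["qpos"],2))
    d=(np.array(target)-o["ee_pos"])
    print("shift now(cm)",(M.T@d/10).round(2))
    if jaw is not None:
        turn=-((jaw-a+90)%180-90)   # tool x down: +turn about x lowers world angle
        M2=(R*Ro.from_rotvec([turn,0,0],degrees=True)).as_matrix()
        print("turn x deg",round(turn,1),"resulting jaw",np.degrees(np.arctan2(M2[1,2],M2[0,2])).round(1),"shift after turn",(M2.T@d/10).round(2))
E
python3 - <<'E'
from workcell import *
from h import *
plan(get_obs(),[522.5,-158.5,222],-20)
E
```

```text
t 0.1 pos [ 189.8 -594.9  222. ] tilt x [-0.     0.001 -1.   ] jaw -72.3 w 88.1 F [ 0.1 -0.1 -1.1] q [-1.28  0.42  1.63 -0.    1.09 -0.02]
shift now(cm) [ 4.000e-02  4.496e+01 -3.147e+01]
turn x deg -52.3 resulting jaw -20.0 shift after turn [4.000e-02 5.239e+01 1.634e+01]
```

```bash
python3 -m crank '[[[0,0,0],[-10,0,0],8.78],[[0,0,0],[-10,0,0],8.78],[[0,0,0],[-10,0,0],8.78],[[0,0,0],[-10,0,0],8.78],[[0,0,0],[-10,0,0],8.78]]'
python3 -m crank '[[[0,5,1.5],[0,0,0],8.78],[[0,5,1.5],[0,0,0],8.78],[[0,5,1.5],[0,0,0],8.78],[[0,5,1.5],[0,0,0],8.78],[[0,5,1.5],[0,0,0],8.78]]'
python3 - <<'E'
from workcell import *
from h import *
plan(get_obs(),[522.5,-158.5,150],-20)
E
```

```text
t: 0.72
ee_pos: [189.9, -595.1, 222.2]
orientation: [0.302, 1.55, -0.3]
ft_force: [-0.9, -0.0, 0.4]
width: 87.6
t: 1.35
ee_pos: [355.0, -391.1, 222.5]
orientation: [0.306, 1.549, -0.305]
ft_force: [1.0, 0.0, 0.6]
width: 87.8
t 1.35 pos [ 355.  -391.1  222.5] tilt x [-0.  0. -1.] jaw -22.3 w 87.8 F [1.  0.  0.6] q [-0.86  0.28  1.84  0.    1.02 -0.47]
shift now(cm) [ 7.25 27.87  6.67]
turn x deg -2.3 resulting jaw -20.0 shift after turn [ 7.25 27.58  7.79]
```

```bash
python3 -m crank '[[[0,0,0],[-2.3,0,0],8.78],[[0,5,1.5],[0,0,0],8.78],[[0,5,1.5],[0,0,0],8.78],[[0,5,1.5],[0,0,0],8.78],[[0,5,1.5],[0,0,0],8.78]]'
python3 -m crank '[[[3,5,1.2],[0,0,0],8.78],[[4,2.6,0.6],[0,0,0],8.78],[[0,0,0],[0,0,0],8.78]]'
python3 - <<'E'
from workcell import *
from h import *
for n in("scene","top"):
    d=get_image(n); np.savez(f"{n}1.npz",**d)
plan(get_obs(),[522.5,-158.5,5],-20)
d=load("top1.npz"); crop(d,185,130,335,230,5,"pics/c3.png")
d=load("scene1.npz"); crop(d,180,160,330,260,5,"pics/c4.png")
E
```

```text
t: 1.98
ee_pos: [479.7, -223.7, 222.5]
orientation: [0.274, 1.554, -0.274]
ft_force: [-0.6, 0.1, -0.3]
width: 88.2
t: 2.35
ee_pos: [520.4, -157.8, 149.9]
orientation: [0.273, 1.56, -0.271]
ft_force: [0.1, 0.4, -0.1]
width: 88.0
t 2.45 pos [ 521.7 -160.1  152.8] tilt x [-0.001  0.    -1.   ] jaw -20.0 w 87.9 F [-0.5 -0.9  1. ] q [-0.32  0.4   1.86 -0.    0.88  0.03]
shift now(cm) [14.78  0.18  0.03]
turn x deg 0.0 resulting jaw -20.0 shift after turn [14.78  0.18  0.03]
```

View pics/c4.png

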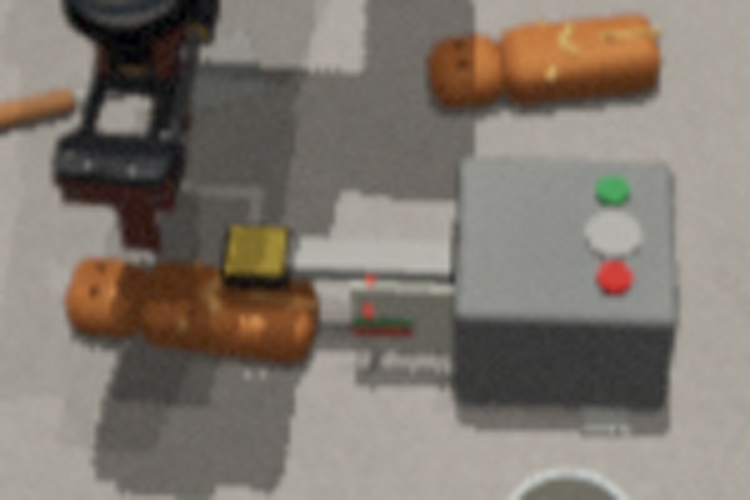

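View pics/c3.png

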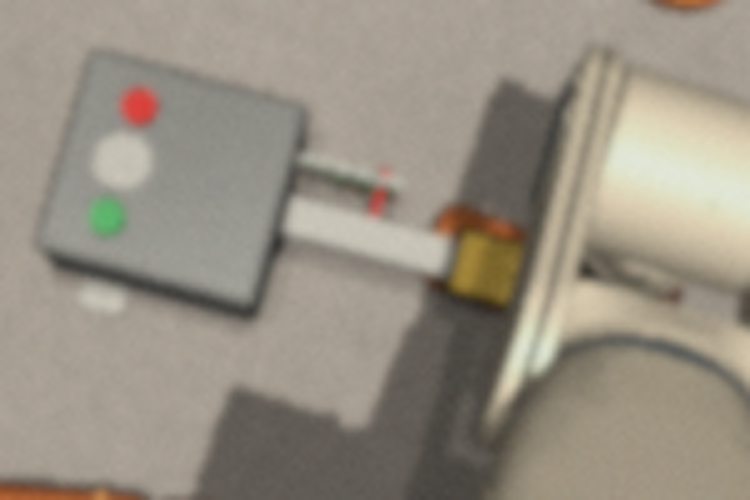

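The roll is unchanged. The gripper is above its body and clear of the pad, so I'll go down about 4 mm further from the pad.

```bash
python3 -m crank '[[[4,-0.3,0],[0,0,0],8.78],[[4,0,0],[0,0,0],8.78],[[3,0,0],[0,0,0],8.78],[[2,0,0],[0,0,0],8.78],[[1,0,0],[0,0,0],8.78]]'
python3 - <<'E'
from workcell import *
from h import *
plan(get_obs(),[521.2,-162.2,6],-20)
E
```

```text
t: 3.08
ee_pos: [521.1, -164.2, 13.1]
orientation: [0.275, 1.552, -0.276]
ft_force: [0.7, -0.7, 0.1]
width: 88.1
t 3.08 pos [ 521.1 -164.2   13.1] tilt x [ 0.001 -0.    -1.   ] jaw -20.1 w 88.1 F [ 0.7 -0.7  0.1] q [-0.33  0.63  1.9  -0.    0.6   0.02]
shift now(cm) [ 0.71  0.19 -0.06]
turn x deg -0.1 resulting jaw -20.0 shift after turn [ 0.71  0.19 -0.06]
```

```bash
python3 -m crank '[[[0.5,0.2,0],[0,0,0],8.78],[[0,0,0],[0,0,0],4.5],[[0,0,0],[0,0,0],4.5],[[0,0,0],[0,0,0],4.5],[[0,0,0],[0,0,0],4.5]]'
python3 -m crank '[[[0,0,0],[0,0,0],4.5],[[0,0,0],[0,0,0],4.5]]'
python3 - <<'E'
from workcell import *
from h import *
plan(get_obs(),[521.2,-162.2,6],-20)
d=get_image("scene");crop(d,180,160,330,260,5,"pics/c5.png")
E
```

```text
t: 3.7
ee_pos: [521.6, -160.8, 8.1]
orientation: [0.274, 1.553, -0.274]
ft_force: [-1.4, 0.4, 5.3]
width: 56.0
t: 3.95
ee_pos: [521.6, -160.8, 8.1]
orientation: [0.274, 1.553, -0.274]
ft_force: [-3.0, 0.8, 5.3]
width: 56.3
t 3.95 pos [ 521.6 -160.8    8.1] tilt x [-0.  0. -1.] jaw -20.0 w 56.3 F [-3.   0.8  5.3] q [-0.32  0.64  1.9   0.    0.6   0.03]
shift now(cm) [ 0.21 -0.14  0.01]
turn x deg -0.0 resulting jaw -20.0 shift after turn [ 0.21 -0.14  0.01]
```

View pics/c5.png

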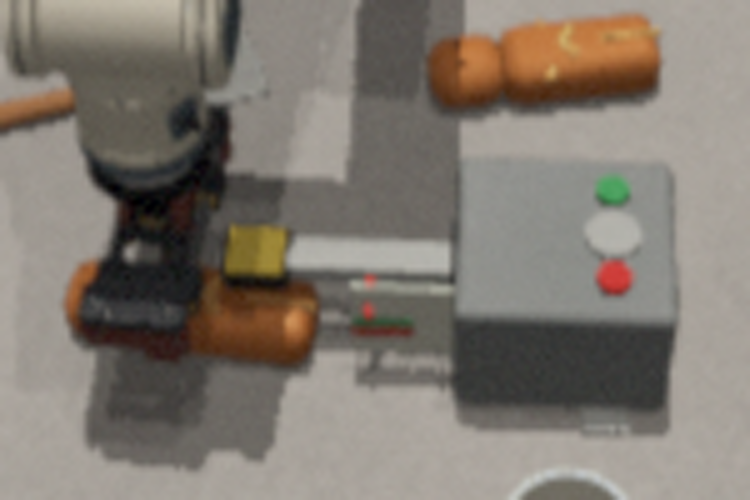

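The grip is firm at 56 mm, the roll's own width. Next I'll lift about 6 mm and draw it straight out along its length.

```bash
python3 -m crank '[[[-0.3,0,0],[0,0,0],4.5],[[-0.3,0,0],[0,0,0],4.5],[[0,0,0],[0,0,0],4.5]]'
python3 -m crank '[[[0,-2,0],[0,0,0],4.5],[[0,-3,0],[0,0,0],4.5],[[0,-3,0],[0,0,0],4.5],[[0,-3,0],[0,0,0],4.5],[[0,-1,0],[0,0,0],4.5]]'
python3 - <<'E'
from workcell import *
from h import *
plan(get_obs(),[489,-300,150],87.5)
d=get_image("scene");crop(d,150,160,300,260,5,"pics/c6.png")
E
```

```text
t: 4.38
ee_pos: [521.8, -160.9, 13.9]
orientation: [0.274, 1.553, -0.274]
ft_force: [0.2, 0.3, -1.6]
width: 56.0
t: 5.0
ee_pos: [475.8, -269.8, 12.4]
orientation: [0.283, 1.563, -0.271]
ft_force: [-0.3, 32.8, 5.5]
width: 56.1
t 5.0 pos [ 475.8 -269.8   12.4] tilt x [-0.009  0.01  -1.   ] jaw -20.2 w 56.1 F [-0.3 32.8  5.5] q [-0.54  0.64  1.89  0.01  0.62 -0.19]
shift now(cm) [-13.8   -2.29   2.13]
turn x deg 72.3 resulting jaw -92.5 shift after turn [-13.8    1.33   2.83]
```

View pics/c6.png

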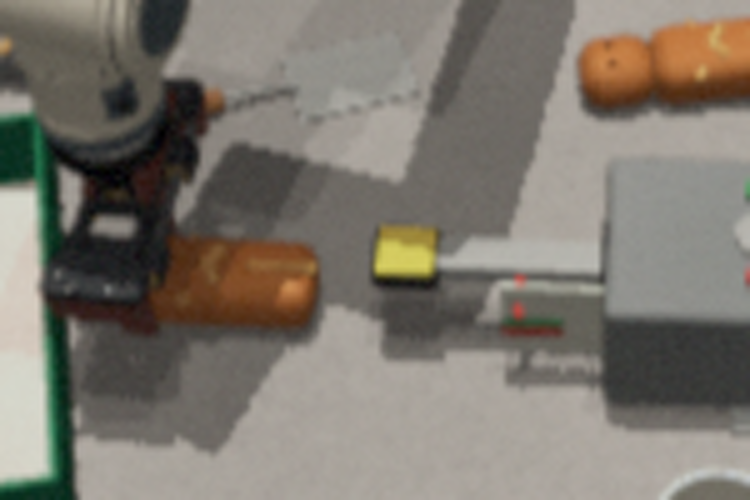

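The last centimetre pushed the roll's head against the crate wall (33 N). I'll back off and then lift.

```bash
python3 -m crank '[[[0,2,0],[0,0,0],4.5],[[0,0,0],[0,0,0],4.5]]'
python3 - <<'E'
from workcell import *
from h import *
plan(get_obs(),[489,-300,150],87.5)
d=get_image("scene");crop(d,150,160,300,260,5,"pics/c7.png")
d=get_image("top");crop(d,185,130,335,230,5,"pics/c8.png")
E
```

```text
t: 5.3
ee_pos: [487.6, -254.6, 13.6]
orientation: [0.273, 1.553, -0.273]
ft_force: [0.4, 0.2, -1.9]
width: 56.3
t 5.3 pos [ 487.6 -254.6   13.6] tilt x [ 0. -0. -1.] jaw -19.9 w 56.3 F [ 0.4  0.2 -1.9] q [-0.5   0.64  1.89 -0.    0.61 -0.15]
shift now(cm) [-13.64  -4.22   1.69]
turn x deg 72.6 resulting jaw -92.5 shift after turn [-13.64   0.34   4.53]
```

View pics/c7.png

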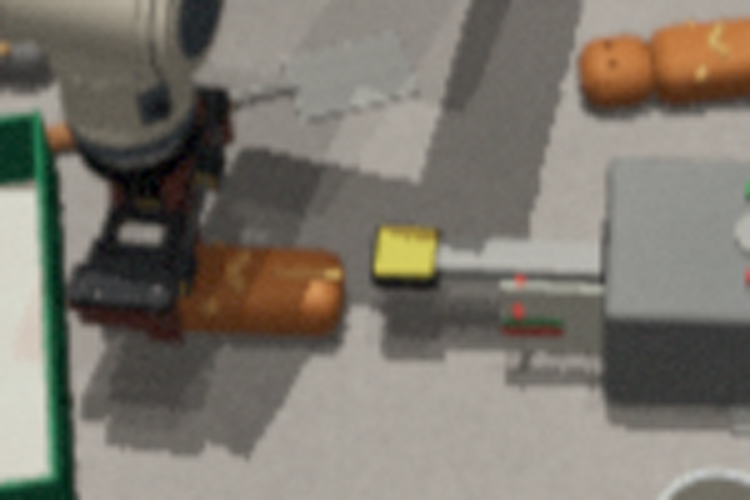

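```bash
python3 -m crank '[[[-2,0,0],[0,0,0],4.5],[[-3,0,0],[0,0,0],4.5],[[-4,0,0],[0,0,0],4.5],[[-4,0,0],[0,0,0],4.5],[[-2,0,0],[0,0,0],4.5]]'
python3 -m crank '[[[0,-4,0],[10,0,0],4.5],[[0,0,0],[10,0,0],4.5],[[0,0,0],[10,0,0],4.5],[[0,0,0],[10,0,0],4.5],[[0,0,0],[10,0,0],4.5]]'
python3 -m crank '[[[0,0,0],[10,0,0],4.5],[[0,0,0],[10,0,0],4.5],[[0,0,0],[2.5,0,0],4.5],[[0,0,0],[0,0,0],4.5]]'
python3 - <<'E'
from workcell import *
from h import *
plan(get_obs(),[475,-424,150],87.5)
d=get_image("scene");np.savez("scene2.npz",**d);crop(d,80,140,280,280,4,"pics/c9.png")
d=get_image("top");np.savez("top2.npz",**d);crop(d,260,120,440,260,4,"pics/c10.png")
E
```

```text
t: 6.02
ee_pos: [488.4, -255.8, 167.6]
orientation: [0.273, 1.549, -0.275]
ft_force: [0.2, 0.1, -1.8]
width: 56.4
t: 6.65
ee_pos: [473.7, -292.9, 165.2]
orientation: [0.953, 1.351, -0.953]
ft_force: [1.1, -0.8, -1.7]
width: 56.5
t: 7.15
ee_pos: [473.8, -292.9, 165.0]
orientation: [1.241, 1.187, -1.241]
ft_force: [0.0, -0.2, -1.6]
width: 55.9
t 7.15 pos [ 473.8 -292.9  165. ] tilt x [ 0.001 -0.001 -1.   ] jaw -92.5 w 55.9 F [ 0.  -0.2 -1.6] q [-0.57  0.4   1.83 -0.    0.92  1.04]
shift now(cm) [ 1.51  0.69 13.1 ]
turn x deg 0.0 resulting jaw -92.5 shift after turn [ 1.51  0.69 13.1 ]
```

View pics/c9.png

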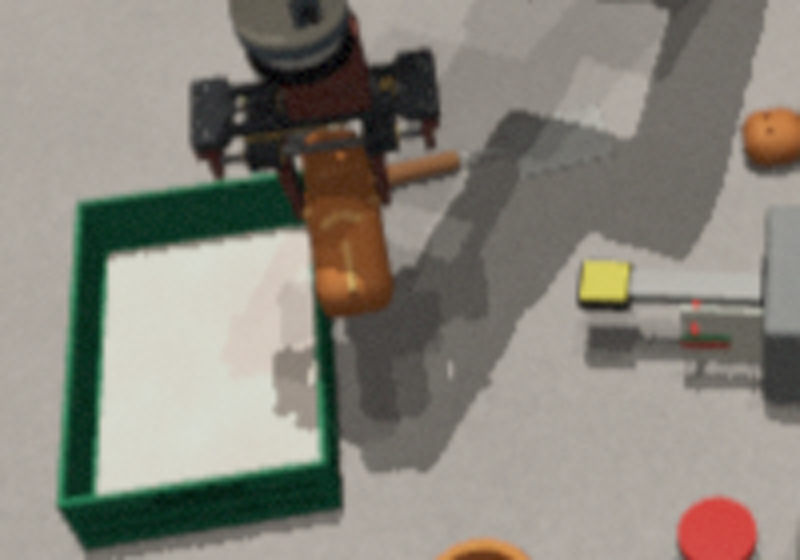

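View pics/c10.png

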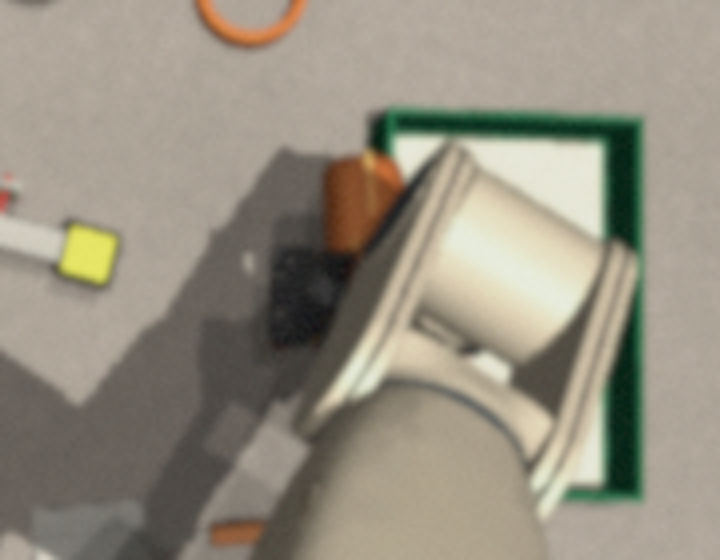

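Run:
```python
from h import *
s=load("scene2.npz"); d=load("top2.npz")
print("foot",bp(s,80+357/4,140+314/4,172),bp(d,260+352/4,120+155/4,178))
print("crate S2 rim", [bp(s,80+a/4,140+b/4,70)[:2].round() for a,b in((80,203),(62,500),(340,462))])
print("inner floor S", [bp(s,80+a/4,140+b/4,5)[:2].round() for a,b in((105,252),(95,493),(322,463),(310,228))])
print("inner floor T", [bp(d,260+a/4,120+b/4,5)[:2].round() for a,b in((606,140),(605,485))])
print("rim T", [bp(d,260+a/4,120+b/4,70)[:2].round() for a,b in((388,108),(642,120),(641,500))])
```

```text
foot [ 589.42889434 -291.01851004  172.        ] [ 588.18085008 -285.18480377  178.        ]
crate S2 rim [array([ 340., -520.]), array([ 632., -533.]), array([ 647., -327.])]
inner floor S [array([ 344., -517.]), array([ 590., -527.]), array([ 604., -349.]), array([ 358., -339.])]
inner floor T [array([ 629., -533.]), array([ 349., -519.])]
rim T [array([ 644., -339.]), array([ 633., -538.]), array([ 338., -522.])]
```

The foot is at x≈588, so the roll slipped about 15 mm in the grip when it touched the crate wall. It is still held level at 56 mm. Crate centre is about (490,-425), so the TCP should go to about (462,-425).

```bash
python3 -m crank '[[[0,-0.2,2],[0,0,0],4.5],[[0,-0.2,4],[0,0,0],4.5],[[0,-0.2,4],[0,0,0],4.5],[[0,0,3.2],[0,0,0],4.5],[[0,0,0],[0,0,0],4.5]]'
python3 -m crank '[[[3,0,0],[0,0,0],4.5],[[4,0,0],[0,0,0],4.5],[[3,0,0],[0,0,0],4.5],[[0,0,0],[0,0,0],4.5]]'
python3 - <<'E'
from workcell import *
from h import *
plan(get_obs(),[462,-425,14],87.5)
d=get_image("scene");crop(d,80,140,280,280,4,"pics/c11.png")
E
```

```text
t: 7.88
ee_pos: [461.3, -427.3, 163.6]
orientation: [1.243, 1.186, -1.243]
ft_force: [-0.3, 0.8, -1.2]
width: 56.2
t: 8.38
ee_pos: [460.3, -422.4, 61.4]
orientation: [1.242, 1.194, -1.242]
ft_force: [-1.0, 0.6, -0.8]
width: 56.5
t 8.38 pos [ 460.3 -422.4   61.4] tilt x [-0.004  0.004 -1.   ] jaw -92.5 w 56.5 F [-1.   0.6 -0.8] q [-0.76  0.64  1.71  0.    0.8   0.85]
shift now(cm) [4.74 0.2  0.27]
turn x deg 0.0 resulting jaw -92.5 shift after turn [4.74 0.2  0.27]
```

View pics/c11.png

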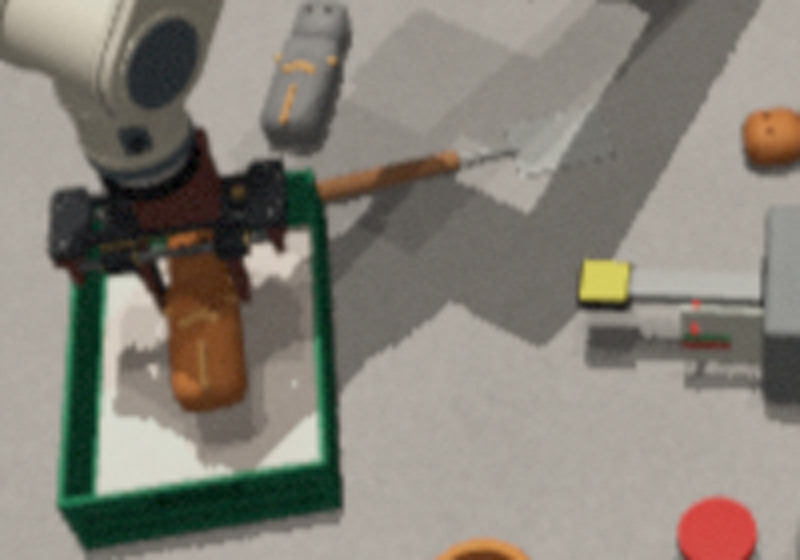

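```bash
python3 -m crank '[[[1.5,0,0],[0,0,0],4.5],[[1,0,0],[0,0,0],4.5],[[0.8,0,0],[0,0,0],4.5],[[0,0,0],[0,0,0],4.5]]'
python3 - <<'E'
from workcell import *
from h import *
plan(get_obs(),[462,-425,14],87.5)
E
```

```text
t: 8.93
ee_pos: [461.6, -423.7, 30.0]
orientation: [1.242, 1.189, -1.242]
ft_force: [-0.7, 0.3, -1.7]
width: 56.1
t 8.93 pos [ 461.6 -423.7   30. ] tilt x [-0.001  0.001 -1.   ] jaw -92.5 w 56.1 F [-0.7  0.3 -1.7] q [-0.76  0.68  1.71  0.    0.74  0.85]
shift now(cm) [1.6  0.05 0.13]
turn x deg -0.0 resulting jaw -92.5 shift after turn [1.6  0.05 0.13]
```

```bash
python3 -m crank '[[[0.8,0,0],[0,0,0],4.5],[[0.4,0,0],[0,0,0],4.5],[[0.2,0,0],[0,0,0],4.5],[[0,0,0],[0,0,0],4.5]]'
python3 -m crank '[[[0.1,0,0],[0,0,0],4.5],[[0.1,0,0],[0,0,0],4.5],[[0,0,0],[0,0,0],4.5]]'
python3 - <<'E'
from workcell import *
from h import *
plan(get_obs(),[462,-425,14],87.5)
d=get_image("scene");crop(d,80,140,280,280,4,"pics/c12.png")
E
```

```text
t: 9.43
ee_pos: [461.9, -424.0, 16.5]
orientation: [1.241, 1.188, -1.241]
ft_force: [-0.1, 0.2, -0.8]
width: 56.3
t: 9.8
ee_pos: [461.9, -424.0, 14.7]
orientation: [1.241, 1.188, -1.241]
ft_force: [0.1, 0.5, -1.6]
width: 56.1
t 9.8 pos [ 461.9 -424.    14.7] tilt x [-0.  0. -1.] jaw -92.5 w 56.1 F [ 0.1  0.5 -1.6] q [-0.76  0.71  1.72 -0.    0.72  0.85]
shift now(cm) [0.07 0.01 0.1 ]
turn x deg -0.0 resulting jaw -92.5 shift after turn [0.07 0.01 0.1 ]
```

View pics/c12.png

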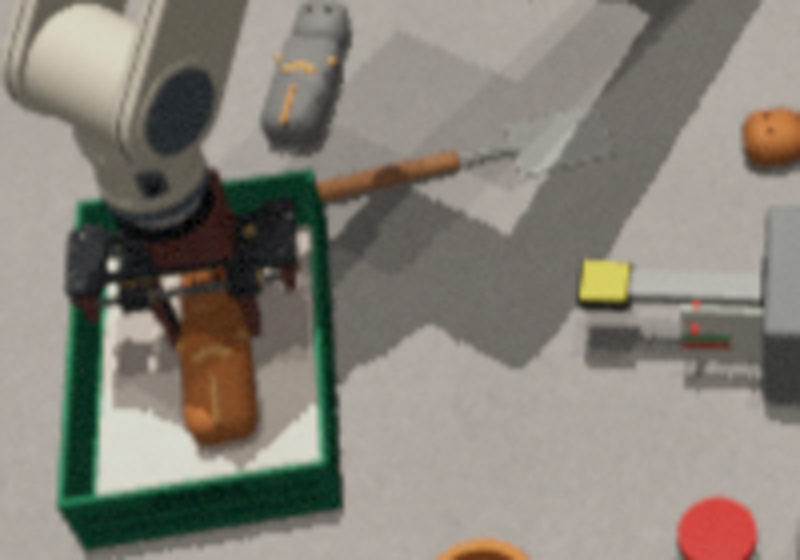

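```bash
python3 -m crank '[[[0.1,0,0],[0,0,0],4.5],[[0.1,0,0],[0,0,0],4.5],[[0,0,0],[0,0,0],4.5]]'
```

```text
t: 10.22
ee_pos: [461.9, -424.0, 12.6]
orientation: [1.241, 1.188, -1.241]
ft_force: [0.0, 0.5, -1.8]
width: 56.0
```

```bash
python3 -m crank '[[[0.1,0,0],[0,0,0],4.5],[[0,0,0],[0,0,0],4.5]]'
```

```text
t: 10.48
ee_pos: [462.0, -424.1, 11.7]
orientation: [1.241, 1.188, -1.241]
ft_force: [0.4, -0.6, -0.9]
width: 56.4
```

```bash
python3 -m crank '[[[0.1,0,0],[0,0,0],4.5],[[0.1,0,0],[0,0,0],4.5],[[0,0,0],[0,0,0],4.5]]'
```

```text
t: 10.85
ee_pos: [462.1, -424.1, 11.4]
orientation: [1.242, 1.188, -1.241]
ft_force: [-3.5, 3.2, 15.5]
width: 56.1
```

The roll is on the crate floor: 15 N pushing up. I'll release it.

```bash
python3 -m crank '[[[-0.1,0,0],[0,0,0],4.5],[[0,0,0],[0,0,0],8],[[0,0,0],[0,0,0],8],[[0,0,0],[0,0,0],8],[[0,0,0],[0,0,0],8]]'
python3 -m crank '[[[-2,0,0],[0,0,0],8],[[-4,0,0],[0,0,0],8],[[-5,0,0],[0,0,0],8],[[-5,0,0],[0,0,0],8],[[-2,0,0],[0,0,0],8]]'
python3 - <<'E'
from workcell import *
from h import *
plan(get_obs(),[531,-101.5,200],90)
d=get_image("scene");crop(d,80,140,280,280,4,"pics/c13.png")
E
```

```text
t: 11.48
ee_pos: [461.9, -424.0, 10.5]
orientation: [1.241, 1.188, -1.241]
ft_force: [-0.6, -0.5, -0.4]
width: 79.8
t: 12.1
ee_pos: [463.2, -425.2, 195.3]
orientation: [1.24, 1.182, -1.24]
ft_force: [0.6, 0.3, -0.2]
width: 79.9
t 12.1 pos [ 463.2 -425.2  195.3] tilt x [ 0.005 -0.004 -1.   ] jaw -92.5 w 79.9 F [ 0.6  0.3 -0.2] q [-0.76  0.46  1.65  0.    1.03  0.85]
shift now(cm) [ -0.58   5.36 -32.63]
turn x deg -2.5 resulting jaw -90.0 shift after turn [ -0.58   6.78 -32.37]
```

View pics/c13.png

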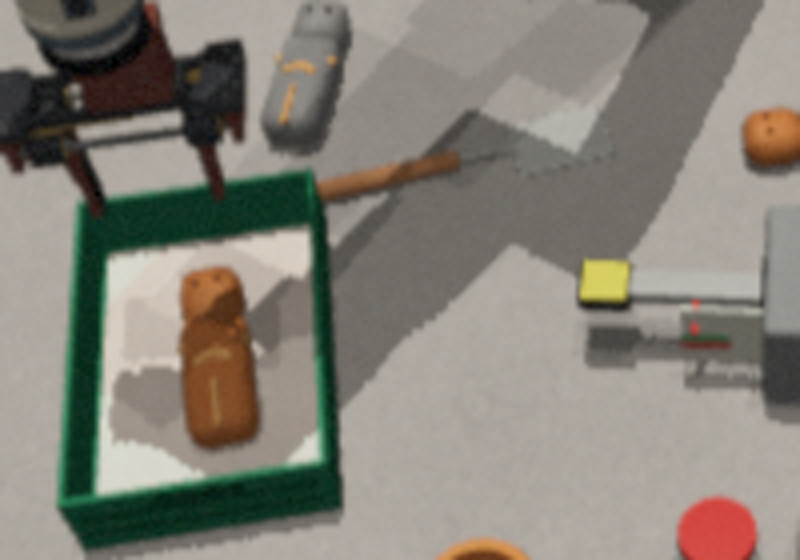

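The roll lies flat, face up and entirely inside the crate, with its head at about (212,290) in the crop. Next I'll close the fingers and move above the pad, with the jaw axis across the lever.

```bash
python3 -m crank '[[[0,0,-4],[-10,0,0],0],[[0,0,0],[-10,0,0],0],[[0,0,0],[-10,0,0],0],[[0,0,0],[-10,0,0],0],[[0,0,0],[-10,0,0],0]]'
python3 -m crank '[[[0,0,0],[-9,0,0],0],[[0,0,0],[-9,0,0],0],[[0,0,0],[-9,0,0],0],[[0,0,0],[0,0,0],0]]'
python3 - <<'E'
from workcell import *
from h import *
plan(get_obs(),[531.5,-102.5,150],-15.5)
E
```

```text
t: 12.78
ee_pos: [462.9, -383.4, 189.2]
orientation: [0.577, 1.496, -0.575]
ft_force: [0.4, -0.6, -0.7]
width: 33.6
t: 13.28
ee_pos: [463.1, -383.5, 189.4]
orientation: [0.215, 1.562, -0.213]
ft_force: [0.0, -0.6, -0.2]
width: 0.4
t 13.28 pos [ 463.1 -383.5  189.4] tilt x [-0.002  0.001 -1.   ] jaw -15.6 w 0.4 F [ 0.  -0.6 -0.2] q [-0.71  0.43  1.71 -0.    1.01 -0.44]
shift now(cm) [ 3.97 28.9  -0.95]
turn x deg -0.1 resulting jaw -15.5 shift after turn [ 3.97 28.91 -0.91]
```

```bash
python3 -m crank '[[[0,5,-0.2],[0,0,0],0],[[0,6,-0.2],[0,0,0],0],[[1,6,-0.2],[0,0,0],0],[[1,6,-0.2],[0,0,0],0],[[0,4,-0.1],[0,0,0],0]]'
python3 -m crank '[[[0,1.9,0],[0,0,0],0],[[0,0,0],[0,0,0],0],[[0,0,0],[0,0,0],0]]'
python3 - <<'E'
from workcell import *
from h import *
plan(get_obs(),[531.5,-102.5,85],-15.5)
E
```

```text
t: 13.9
ee_pos: [526.5, -118.9, 169.4]
orientation: [0.215, 1.563, -0.214]
ft_force: [1.0, -0.3, -0.7]
width: 0.5
t: 14.28
ee_pos: [532.1, -104.3, 170.6]
orientation: [0.213, 1.56, -0.214]
ft_force: [0.3, 0.3, -0.3]
width: 0.0
t 14.28 pos [ 532.1 -104.3  170.6] tilt x [-0. -0. -1.] jaw -15.6 w 0.0 F [ 0.3  0.3 -0.3] q [-0.22  0.37  1.85 -0.    0.92  0.06]
shift now(cm) [ 8.56  0.16 -0.11]
turn x deg -0.1 resulting jaw -15.5 shift after turn [ 8.56  0.16 -0.11]
```

```bash
python3 -m crank '[[[3,0.2,-0.1],[0,0,0],0],[[3,0,0],[0,0,0],0],[[2,0,0],[0,0,0],0],[[0,0,0],[0,0,0],0],[[0,0,0],[0,0,0],0]]'
python3 - <<'E'
from workcell import *
from h import *
plan(get_obs(),[531.5,-102.5,49],-15.5)
d=get_image("scene");crop(d,210,170,310,245,8,"pics/c14.png")
E
```

```text
t: 14.9
ee_pos: [532.2, -101.9, 91.3]
orientation: [0.213, 1.559, -0.214]
ft_force: [-0.0, -1.0, -0.2]
width: 0.3
t 14.9 pos [ 532.2 -101.9   91.3] tilt x [ 0.001 -0.    -1.   ] jaw -15.6 w 0.3 F [-0.  -1.  -0.2] q [-0.21  0.49  1.9  -0.    0.75  0.06]
shift now(cm) [ 4.23 -0.07 -0.06]
turn x deg -0.1 resulting jaw -15.5 shift after turn [ 4.23 -0.07 -0.06]
```

View pics/c14.png

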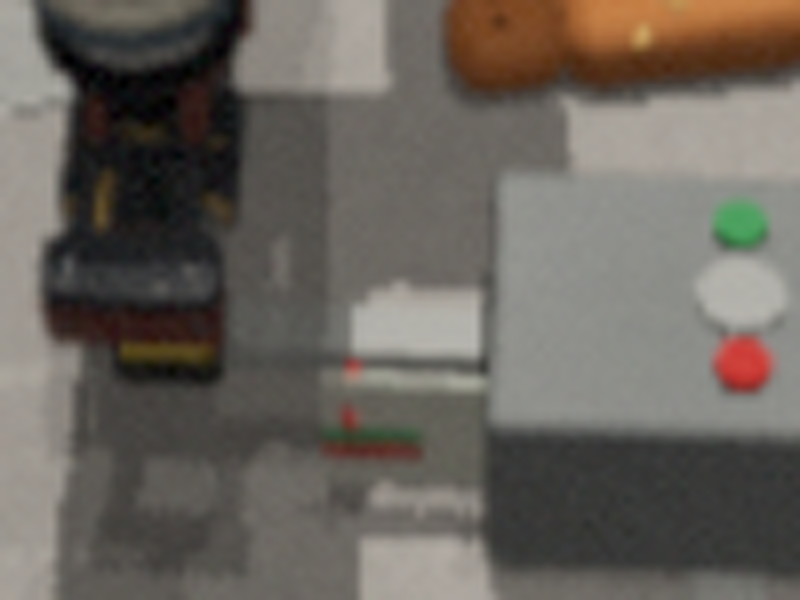

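The tip is above the pad. The pointer is at (348,413), the green mark at (375,437) and the red mark at (372,452). I'll press in small steps.

```bash
python3 -m crank '[[[1.0,0,0],[0,0,0],0],[[0,0,0],[0,0,0],0]]'; python3 -m crank '[[[0.5,0,0],[0,0,0],0],[[0.5,0,0],[0,0,0],0],[[0,0,0],[0,0,0],0]]'; python3 -m crank '[[[0.5,0,0],[0,0,0],0],[[0.5,0,0],[0,0,0],0],[[0,0,0],[0,0,0],0]]'
```

```text
t: 15.2
ee_pos: [531.5, -101.0, 80.3]
orientation: [0.213, 1.561, -0.212]
ft_force: [0.3, 0.0, -0.1]
width: 0.5
t: 15.58
ee_pos: [532.1, -101.1, 70.6]
orientation: [0.212, 1.56, -0.213]
ft_force: [-0.2, -2.2, 4.3]
width: 0.3
t: 15.95
ee_pos: [532.2, -100.9, 60.7]
orientation: [0.213, 1.56, -0.212]
ft_force: [0.5, -0.6, 5.6]
width: 0.4
```

```bash
python3 -m crank '[[[0.5,0,0],[0,0,0],0],[[0.5,0,0],[0,0,0],0],[[0,0,0],[0,0,0],0],[[0,0,0],[0,0,0],0]]'
python3 - <<'E'
from workcell import *
from h import *
plan(get_obs(),[531.5,-102.5,49],-15.5)
d=get_image("scene");np.savez("scene3.npz",**d);crop(d,210,170,310,245,8,"pics/c15.png")
E
```

```text
t: 16.45
ee_pos: [532.4, -100.4, 51.0]
orientation: [0.213, 1.56, -0.212]
ft_force: [-0.6, 3.1, 6.8]
width: 0.7
t 16.45 pos [ 532.4 -100.4   51. ] tilt x [ 0.001  0.001 -1.   ] jaw -15.5 w 0.7 F [-0.6  3.1  6.8] q [-0.21  0.56  1.91  0.    0.67  0.06]
shift now(cm) [ 0.2  -0.23 -0.03]
turn x deg -0.0 resulting jaw -15.5 shift after turn [ 0.2  -0.23 -0.03]
```

View pics/c15.png

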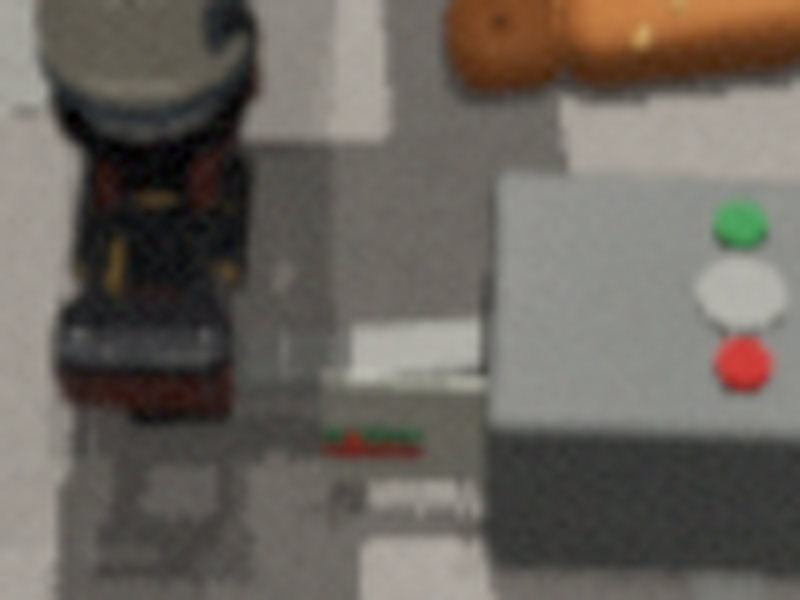

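```bash
python3 -m crank '[[[0.1,0,0],[0,0,0],0],[[0,0,0],[0,0,0],0],[[0,0,0],[0,0,0],0],[[0,0,0],[0,0,0],0]]'
python3 - <<'E'
from workcell import *
from h import *
o=get_obs();plan(o,[531.5,-102.5,49],-15.5)
d=get_image("scene");np.savez("scene4.npz",**d);crop(d,245,210,275,232,24,"pics/c16.png")
r=Ro.identity()
# predicted pointer pixel travel: pointer tip ~ at lever, y offset -34, use pixels of rest (c2) vs now
for n in("scene1.npz","scene4.npz"):
    p=load(n)["pixels"][216:229,250:258].astype(int); red=p[:,:,0]-np.maximum(p[:,:,1],p[:,:,2])
    print(n,red)
d2=get_image("scene")["pixels"][:,:,::-1]; cv2.imwrite("pics/full.png",cv2.resize(d2,(800,600)))
E
```

```text
t: 17.0
ee_pos: [532.4, -100.3, 50.2]
orientation: [0.213, 1.559, -0.212]
ft_force: [0.3, 4.1, 8.2]
width: 0.6
t 17.0 pos [ 532.4 -100.3   50.2] tilt x [ 0.001  0.001 -1.   ] jaw -15.5 w 0.6 F [0.3 4.1 8.2] q [-0.21  0.56  1.91  0.    0.67  0.06]
shift now(cm) [ 0.12 -0.23 -0.03]
turn x deg -0.0 resulting jaw -15.5 shift after turn [ 0.12 -0.23 -0.03]
scene1.npz [[  2   0   9  60  59  16   1   0]
 [  1   1   3  29  27   6   0  -1]
 [  4   1   2   6   6   3   1   1]
 [  3   3   5   5   3   2   2   1]
 [  5   2  18  44  19   4   3   2]
 [  3   5  39  97  51  12   2   2]
 [  3   3  37 104  63  13   2  -1]
 [ -1  -8   7  65  37  -2 -11 -11]
 [ -7 -18 -19  -3  -3 -18 -21 -22]
 [ 18  19  22  21  19  18  22  20]
 [ 24  35  44  39  44  41  46  45]
 [  9  13  16  17  17  16  19  18]
 [  3   3   4   5   5   4   4   2]]
scene4.npz [[  2   2   0  -1  -1   0   0   0]
 [  3   1   1   0  -2   0  -1  -1]
 [  2   2   3   1   0   0   2   1]
 [  2   2   2   4   1   2   2   2]
 [  2   2   3   2   3   2   1   4]
 [  3   2   1   1   2   2   2   4]
 [  1   1   0   2   2   2   1   2]
 [ -5  -9 -11   1   2  -7 -10 -12]
 [ -8 -18 -13  30  42   2 -19 -20]
 [ 15  22  27  64  89  42  23  20]
 [ 25  35  43  56  73  52  45  42]
 [  9  17  16  18  20  18  17  16]
 [  6   4   5   4   4   5   4   4]]
```

View pics/c16.png

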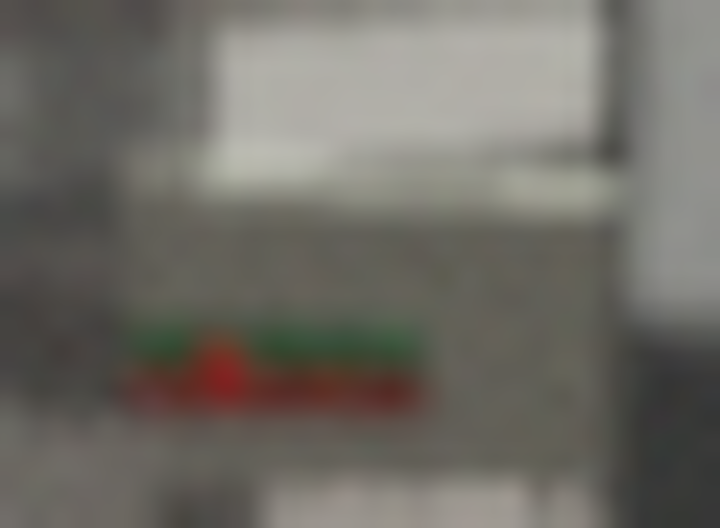

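View pics/full.png

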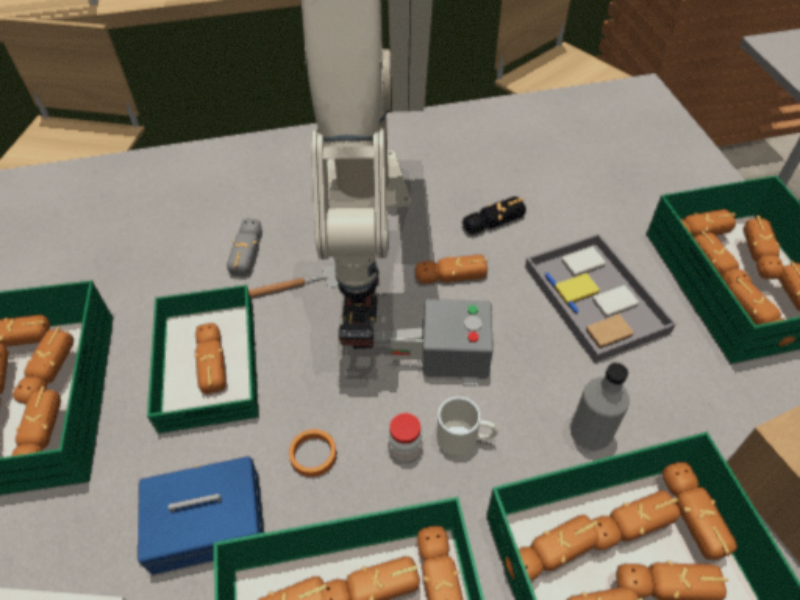

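Run:
```python
from h import *
c=np.array([585.5,89.]);u=np.array([.267,.9636]);v=np.array([-u[1],u[0]])
s=load("scene4.npz")
W=lambda x,y,z:[*(c+x*u+y*v),z]
def cen(n):
    p=load(n)["pixels"][216:229,248:260].astype(int); r=p[:,:,0]-np.maximum(p[:,:,1],p[:,:,2])
    e=np.clip(r[:,4:8]-np.median(r[:,[0,1,2,9,10,11]],axis=1)[:,None],0,None); e=e[3:]; e[e<6]=0
    rr,cc=np.indices(e.shape); return (cc*e).sum()/e.sum()+252,(rr*e).sum()/e.sum()+219
a=cen("scene1.npz");b=cen("scene4.npz");print("rest",a,"now",b)
# fit pointer location at rest: on y=-38 plane, find (x,z) giving pixel a, then rotate
from scipy.optimize import fsolve
for y in(-36,-40):
    x,z=fsolve(lambda q:pj(s,W(q[0],y,q[1]))-np.array(a),[-113,70])
    for th in(.145,.16,.18,.2,.215,.26):
        X=x+30;Z=z-70; C,S=np.cos(th),np.sin(th)
        print(y,round(x),round(z),th,pj(s,W(-30+C*X-S*Z*1,y,70+S*X+C*Z)).round(2))
```

```text
rest (np.float64(253.20839813374806), np.float64(221.97356143079315)) now (np.float64(253.7330779054917), np.float64(224.90549169859514))
-36 -123 68 0.145 [253.65 224.37]
-36 -123 68 0.16 [253.73 224.62]
-36 -123 68 0.18 [253.84 224.95]
-36 -123 68 0.2 [253.97 225.27]
-36 -123 68 0.215 [254.07 225.51]
-36 -123 68 0.26 [254.41 226.23]
-40 -123 74 0.145 [253.39 224.38]
-40 -123 74 0.16 [253.45 224.63]
-40 -123 74 0.18 [253.53 224.96]
-40 -123 74 0.2 [253.62 225.28]
-40 -123 74 0.215 [253.7  225.53]
-40 -123 74 0.26 [253.96 226.26]
```

The pointer is at row 224.91. The model predicts 224.95 for 0.18, so the lever reads about 0.178 rad. I'll hand in while holding it there.

Run:
```python
from workcell import *
from h import *
o=get_obs();print(o["t"],o["ee_pos"],o["ft_force"])
print(close_job())
```

```text
17.1 [ 532.40770815 -100.31402493   50.1350305 ] [-0.17717839  3.63432303  7.07721452]
the job is handed in; nothing more can be done
None
```

The bread man is in the green crate, flat on its back, and I handed the job in at 17.1 s with the arm still holding the lever at the green mark. `close_job()` gave no verdict.

- **Roll:** I gripped it by the free body, lifted it about 6 mm, drew it out from under the pad, and set it down in the middle of the crate. The picture after release shows it lying face up and fully inside.
- **Lever:** I pressed the pad with closed fingers in small steps. The pointer's position in the image gives about 0.178 rad, and the fingertip height (50.1 mm) gives 0.167 to 0.178 rad. The last push reading was 7.1 N (8.2 N just before), roughly what the lever needs at the green mark. It never came near 0.26, where the emergency stop trips.
- **Other objects:** In the last full picture everything else looked as it did at the start.

**What went wrong:** I pulled the roll out about 1 cm too far, and its head pushed against the crate's outer wall. The wrist force reached about 33 N, below the limits, and the roll slipped about 15 mm in the grip. I backed off at once and allowed for the slip when placing it. Setting it down also pressed it onto the crate floor with about 15 N for a moment before release.

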